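# Turn the bearing trays end for end in the drying rack

### The job

The bearings nearest the warm-air duct are dry, so turn the trays round: swing the toggle clamp's bar up and back past its centre until it stays fully open, slide every tray out of its sleeve, turn it end for end and slide it back fully home against the duct in the same sleeve, so that its narrow tang now points to the duct. When all the trays are in, swing the clamp back over so that it is closed down on them, and leave the other things on the bench where they lie.

Things in the scene. Friction and masses are not known exactly. Their poses are not given: they have to be found in the camera images.
- rack (a point): Drying rack fixed on the table: dark steel base plate 6 mm thick, three steel sleeves side by side, a warm-air duct behind them, a toggle clamp over them. Point: on the plate's upper face (6 mm above the table) under the middle sleeve's centre; the plate spans x -200 to +100, y -150 to +150 mm from it. x runs along the sleeves from their mouths (robot side) to the duct, y left, z up.
- duct (a point): Middle of the front face of the grey duct (250 mm wide, top 50 mm above the table), 61 mm beyond the rack point in x. This face is the stop against which the trays are pushed home. Axes as the rack's.
- clamp (a joint): Toggle clamp, rad: 0 = closed, bar pressing on the trays' near ends; grows as the bar swings up and back over the sleeves; 2.95 = open stop. Over-centre by the weight of its bar (0.6 kg in all): below about 2.1 it falls shut, above that open, damped. About 5 N at the bar lifts it from closed. With no tray under it, it sinks to -0.05; trays hold it near 0.
- clamp_axis (a point): Hinge axis of the clamp, midway between its two posts (at y = +-118 mm, 24 mm wide in x, tops 88 mm above the table); 78 mm above the table, along the rack's y, right above the sleeves' centres.
- clamp_grip_l (a point): Left grip of the clamp bar (parallel to the rack's y): a black rubber sleeve 50 mm long, 18 mm thick, that turns freely on the bar, so it can be held while the bar swings. Point: the grip's centre, 165 mm left of the rack's middle; moves with the clamp. Closed, it lies 46 mm nearer the robot (rack -x) than the hinge axis and 27.5 mm below it: radius 53.6 mm. Side arms at y = +-125 mm.
- clamp_grip_r (a point): The same grip at the right end of the bar, 165 mm right of the rack's middle.
- sleeve1 (a point): The left (rack y = +85 mm) sleeve: steel tunnel 64 mm long in x, open at both ends, 51 mm wide and 39 mm high inside, walls 3 mm, top 48 mm above the table; the base plate is its floor. Point: centre of the sleeve at a seated tray's mid-height (18 mm above the plate); axes as the rack's. A tray pushed home has its centre within about 1 mm of it in x.
- tray1_mid (a point): White bearing tray of sleeve1 (may be absent), 120 x 46 x 36 mm high, 0.13 to 0.25 kg, open-topped, bearings fixed in it; at one end a solid tang 20 mm wide, 28 mm long, full height. Point: centre of the 120 mm length, half-way up. Own x: tang end at -60, body -32 to +60 mm; z up. Centre of mass at about x = +8. Home, 28 mm stick out at both sleeve ends. Starts with the tang at the robot's side.
- tray1_tang (a point): Middle of the tang of tray1, half-way up, 46 mm from the tray's centre.
- sleeve2 (a point): The middle (rack y = 0) sleeve: steel tunnel 64 mm long in x, open at both ends, 51 mm wide and 39 mm high inside, walls 3 mm, top 48 mm above the table; the base plate is its floor. Point: centre of the sleeve at a seated tray's mid-height (18 mm above the plate); axes as the rack's. A tray pushed home has its centre within about 1 mm of it in x.
- tray2_mid (a point): White bearing tray of sleeve2 (may be absent), 120 x 46 x 36 mm high, 0.13 to 0.25 kg, open-topped, bearings fixed in it; at one end a solid tang 20 mm wide, 28 mm long, full height. Point: centre of the 120 mm length, half-way up. Own x: tang end at -60, body -32 to +60 mm; z up. Centre of mass at about x = +8. Home, 28 mm stick out at both sleeve ends. Starts with the tang at the robot's side.
- tray2_tang (a point): Middle of the tang of tray2, half-way up, 46 mm from the tray's centre.
- sleeve3 (a point): The right (rack y = -85 mm) sleeve: steel tunnel 64 mm long in x, open at both ends, 51 mm wide and 39 mm high inside, walls 3 mm, top 48 mm above the table; the base plate is its floor. Point: centre of the sleeve at a seated tray's mid-height (18 mm above the plate); axes as the rack's. A tray pushed home has its centre within about 1 mm of it in x.
- tray3_mid (a point): White bearing tray of sleeve3 (may be absent), 120 x 46 x 36 mm high, 0.13 to 0.25 kg, open-topped, bearings fixed in it; at one end a solid tang 20 mm wide, 28 mm long, full height. Point: centre of the 120 mm length, half-way up. Own x: tang end at -60, body -32 to +60 mm; z up. Centre of mass at about x = +8. Home, 28 mm stick out at both sleeve ends. Starts with the tang at the robot's side.
- tray3_tang (a point): Middle of the tang of tray3, half-way up, 46 mm from the tray's centre.
- cup: Stainless measuring cup, 72 mm wide plus a side handle, 60 mm high, origin under its centre. Bystander.
- axle: Chrome skate axle with two nuts, 110 mm long, lying; origin under its centre. Bystander.
- spacer: White plastic wheel spacer, 32 mm wide, 22 mm high, standing on the table; origin under its centre. Bystander.
- pick: Yellow nylon shield pick, 130 mm long, lying; origin under it. Bystander.
Mind the look-alikes: they are no part of the job. Leave any green or purple look-alike of the part that bears tray2_mid alone.

How it is judged (in metres and radians):
On the way, in this order (a step that is already met when the one before it is completed fails the run):
1. the clamp is swung back over centre, fully open (value of joint clamp above 2.6 rad), for 0.2 s.
2. every tray is reversed (tang towards the duct) and fully home in its own sleeve while the clamp is open (x of tray1_mid in the frame of sleeve1 between -0.006 and 0.006 m and y of tray1_mid in the frame of sleeve1 between -0.005 and 0.005 m and z of tray1_mid in the frame of sleeve1 between -0.005 and 0.005 m and x of tray1_tang in the frame of sleeve1 above 0.035 m and x of tray2_mid in the frame of sleeve2 between -0.006 and 0.006 m and y of tray2_mid in the frame of sleeve2 between -0.005 and 0.005 m and z of tray2_mid in the frame of sleeve2 between -0.005 and 0.005 m and x of tray2_tang in the frame of sleeve2 above 0.035 m and x of tray3_mid in the frame of sleeve3 between -0.006 and 0.006 m and y of tray3_mid in the frame of sleeve3 between -0.005 and 0.005 m and z of tray3_mid in the frame of sleeve3 between -0.005 and 0.005 m and x of tray3_tang in the frame of sleeve3 above 0.035 m and linear speed of each of tray1, tray2, tray3 below 0.02 m/s and value of joint clamp above 1.5 rad), for 0.2 s.
3. the clamp is closed on the trays (value of joint clamp below 0.1 rad), for 0.2 s.
At the end, for the whole second after the job is handed in: Every tray present lies in its own sleeve, tang towards the duct, its centre within 6 mm along and 5 mm across and in height of the sleeve's centre point, at rest, and the clamp is closed on them (below 0.1 rad) (x of tray1_mid in the frame of sleeve1 between -0.006 and 0.006 m and y of tray1_mid in the frame of sleeve1 between -0.005 and 0.005 m and z of tray1_mid in the frame of sleeve1 between -0.005 and 0.005 m and x of tray1_tang in the frame of sleeve1 above 0.035 m and x of tray2_mid in the frame of sleeve2 between -0.006 and 0.006 m and y of tray2_mid in the frame of sleeve2 between -0.005 and 0.005 m and z of tray2_mid in the frame of sleeve2 between -0.005 and 0.005 m and x of tray2_tang in the frame of sleeve2 above 0.035 m and x of tray3_mid in the frame of sleeve3 between -0.006 and 0.006 m and y of tray3_mid in the frame of sleeve3 between -0.005 and 0.005 m and z of tray3_mid in the frame of sleeve3 between -0.005 and 0.005 m and x of tray3_tang in the frame of sleeve3 above 0.035 m and linear speed of each of tray1, tray2, tray3 below 0.02 m/s and value of joint clamp below 0.1 rad); the robot touches nothing.
It fails at once if a bystander (cup, axle, spacer or pick) is moved by more than 30 mm (distance of any of cup, axle, spacer, pick from where it was at the start of the episode above 0.03 m).
Of tray1, tray2, tray3 only 2 to 3 are there at a start; the rules pass over those that are not, and their reading is None.
At some moment in a run one of tray1, tray2, tray3 may be knocked a few centimetres aside while the robot is not near it.
Once in a run the grip may slacken for a moment while it holds something.
It also fails if it takes over 210 s, if anything falls off the work surface, if the arm or the gripper's body presses on something with over 40 N, if the wrist force passes 120 N, or if a joint passes its speed limit or range.

### The arm

A 6-joint arm with a two-finger parallel gripper is mounted at the origin on the work surface. World frame = base frame: x ahead of the robot, y to its left, z up, the work surface at z = 0. Lengths are in m, angles in degrees, forces in N, time in s.
With the tool pointing down it reaches from about 0.35 to 0.875 m from the base axis. Payload 4.2 kg.
Tool frame: the origin (TCP) lies midway between the tips of the shut fingers; the grasp point (between the pads) lies 19 mm behind it; y points along the fingers, z is the direction in which the jaws open and shut, and the axes are right-handed (so a half turn about y gives the same grasp; the last joint's range is limited). The gripper opens to 87 mm and grips with 3 to 60 N. Pads are 19 mm wide; open, the fingers measure 117 mm over their backs; the gripper's body (75 mm by 190 mm) begins 51 mm behind the grasp point.
Start: joints at [-57.261, 22.042, 0.453, 0, -68.411, -14.817], TCP at [0.192, -0.595, 0.194] pointing down, gripper open.
Joint ranges: [-179.83, 179.83], [-69.29, 118.12], [-61.27, 80.66], [-181.25, 117.63], [-171.15, -9.14], [-177.46, 177.46]. Speed limits (degrees/s): [159.86, 159.86, 180, 180, 180, 180].

### API

Orientations are given as [roll, pitch, yaw] about the fixed x, y, z axes, in that order (R = Rz(yaw) Ry(pitch) Rx(roll)).
In Python, from workcell import env gives the robot as it stands. The module is installed in compiled form; this text tells all that it offers. Calls block until the motion is done:
- env.goto(position, orientation): joint-space move of the TCP to a pose.
- env.move_straight(position, rotation=None, rate=0.15, force_limit=None): straight line of the TCP; rotation=None keeps the orientation; rate is the mean speed in m/s. With force_limit (N) it stops when the force on the tool has changed by that much, and returns True; else False.
- env.set_joints(angles): joint-space move.
- env.gripper_to(opening, grasp_force=None): opening from 0.0 (shut) to 1.0 (fully open); grasp_force is the grip in N (None keeps the last); returns when the fingers have stopped.
- env.dwell(seconds).
- env.inverse_kinematics(position, orientation): joint angles nearest the present ones, or None.
- env.read_state(): the state.
- env.grab_frame(name): name is "side" or "top" or "wrist"; returns a dict with "image" (420x560x3 uint8, blue, green, red), "fx", "fy", "cx", "cy" (pixels), "D" ([k1, k2, p1, p2, k3] as OpenCV has them; the pictures are not rectified), "position" and "orientation" of the camera in the world. Camera axes: x right, y up, looking along -z (the intrinsics and any distortion apply to the point x, -y, -z); pixel columns grow to the right and rows downward; lengths in m; the calibration is good to about 2 mm. A picture is of the moment at which its call begins. There is no depth.
A pose or a line that the arm cannot do raises env.Unreachable and nothing moves.
- env.close_job(): hands the job in, once; it reports no verdict.
Trained networks look in a picture, given as the dict that the camera call returned (one of the last four; its "shot" number tells which), for a name from the list of things; names that differ only in an ending like _2 or _b are one class to them, and where a whole thing is asked for, a point or a joint stands for the part that bears it (a point fixed in the world has none). Each returns a list of dicts, best first, with "score" (0 to 1); they miss things now and then, are a little off and sometimes report something else, mostly with a low value. They report only what shows in the picture. A call takes as long as a camera call. They do not tell look-alikes from the thing itself.
- env.search_frame(picture, thing): "xyz" ([x, y, z] in m, in world coordinates, good to about 4 mm: the middle of the surface that is visible of it).
- env.trace(picture, thing): "mask" (420x560 bool, what is visible of it).
The state is a dict: "clock": time; "joint_positions": joint angles; "qvel": joint speeds; "joint_torque": joint torques, N m; "position": TCP position; "tool_rot": TCP orientation; "force": force on the tool from outside, world axes, zero at the start; "wrist_torque": the same for the moment, N m; "opening": opening from 0.0 (shut) to 1.0 (fully open).
Only numpy, scipy, OpenCV 4.12 (cv2) and the standard library are available. Lean on these libraries where they do the work, as an engineer would, in place of code of your own. Each camera call takes 0.05 s, during which the arm holds its last target.

## Working session

There is one attempt and no reset: what is moved stays moved. The work goes in short steps, each a Python script; the robot and the scene stay as the last script left them, time stands still between calls to the robot, and variables do not carry over. Pictures are saved under pics/ and viewed, and the job is handed in when it is done.

```bash
mkdir -p pics; ls; cat > h.py <<'E'
import numpy as np, cv2
from workcell import env
from scipy.spatial.transform import Rotation as R
def snap(n,f):
    p=env.grab_frame(n); cv2.imwrite('pics/'+f,p['image']); return p
E
python3 - <<'E'
from h import *
for n in ['side','top','wrist']:
    p=snap(n,n+'0.png'); print(n,p['position'],p['orientation'],p['fx'],p['cx'],p['cy'],p['D'],p['shot'])
s=env.read_state(); print(s)
E
```

```text
pics
side [ 0.49549079 -0.967141    0.80478431] [53.76257002 -1.10301325 -7.67358421] 387.2172990642758 284.33125064432005 215.1988641319409 [0.00347518 0.         0.         0.         0.        ] 1
top [ 0.49458757 -0.0014209   1.27384072] [  6.35885666   0.3789368  -91.38702126] 441.40633639385527 280.86270154436863 213.1433285062967 [-0.12753103  0.          0.          0.          0.        ] 2
wrist [ 0.11860672 -0.6178665   0.38439121] [-16.41850276  -0.11551153 107.89250412] 310.6485271014217 280.5537919913968 210.65749055184824 [-0.03886216  0.          0.          0.          0.        ] 3
{'clock': 0.15, 'joint_positions': array([-5.72602878e+01,  2.20812125e+01,  3.98565209e-01, -1.98584013e-02,
       -6.84097393e+01, -1.48164838e+01]), 'qvel': array([ 0.01181322, -0.1700495 ,  0.27892508,  0.04773697,  0.06519488,
        0.04583042]), 'joint_torque': array([-2.50490803e-04, -3.91050875e+01,  1.87584937e+01,  4.22230437e+00,
        1.23563485e-02, -1.33717699e-04]), 'position': array([ 0.19220037, -0.5942024 ,  0.19281219]), 'tool_rot': array([-8.99059652e+01,  5.78600748e-03,  1.79159110e+01]), 'force': array([-0.42397415, -0.14698327,  0.26179737]), 'wrist_torque': array([-0.06161817,  0.00166583, -0.05002139]), 'opening': 0.9969118140473671}
```

View pics/top0.png

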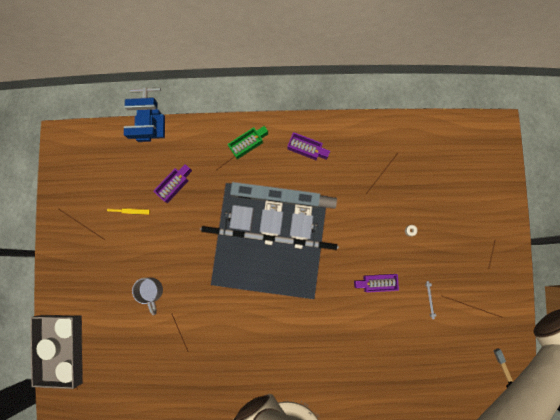

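View pics/side0.png

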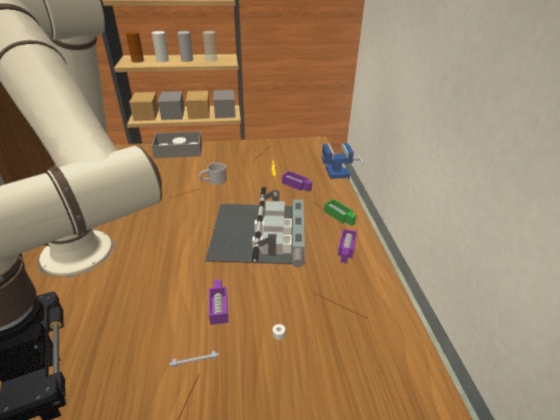

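```bash
python3 - <<'E'
from h import *
p=env.grab_frame('top')
for t in ['rack','duct','clamp_axis','clamp_grip_l','clamp_grip_r','sleeve1','sleeve2','sleeve3','tray1_mid','tray2_mid','tray3_mid','tray1_tang','tray2_tang','tray3_tang','cup','axle','spacer','pick']:
    r=env.search_frame(p,t); print(t,[(np.round(q['xyz'],3).tolist(),round(q['score'],2)) for q in r[:5]])
print(env.read_state()['clock'])
E
```

```text
rack [([0.553, 0.035, 0.011], 0.88)]
duct [([0.556, 0.039, 0.002], 0.93)]
clamp_axis [([0.558, 0.039, 0.005], 0.69)]
clamp_grip_l [([0.566, 0.038, 0.057], 0.73), ([0.575, -0.371, 0.025], 0.18)]
clamp_grip_r [([0.566, 0.038, 0.057], 0.73), ([0.575, -0.371, 0.025], 0.18)]
sleeve1 [([0.555, 0.039, 0.006], 0.88), ([0.639, -0.052, 0.035], 0.5)]
sleeve2 [([0.555, 0.039, 0.006], 0.88), ([0.639, -0.052, 0.035], 0.5)]
sleeve3 [([0.555, 0.039, 0.006], 0.88), ([0.639, -0.052, 0.035], 0.5)]
tray1_mid []
tray2_mid [([0.831, -0.08, 0.025], 0.87), ([0.848, 0.093, 0.024], 0.76), ([0.426, -0.273, 0.029], 0.73), ([0.73, 0.312, 0.024], 0.63), ([0.565, 0.04, 0.057], 0.51)]
tray3_mid [([0.64, -0.058, 0.037], 0.64)]
tray1_tang []
tray2_tang [([0.729, 0.315, 0.024], 0.93), ([0.824, -0.077, 0.023], 0.74), ([0.65, 0.026, 0.034], 0.64), ([0.848, 0.094, 0.024], 0.59), ([0.43, -0.271, 0.022], 0.59)]
tray3_tang [([0.64, -0.051, 0.032], 0.48), ([0.568, 0.04, 0.055], 0.31)]
cup [([0.414, 0.39, 0.02], 0.93)]
axle [([0.372, -0.427, 0.015], 0.63)]
spacer [([0.566, 0.042, 0.058], 0.66)]
pick [([0.656, 0.437, 0.005], 0.6)]
1.1
```

The top view shows the rack at about (270,240). White trays are in the middle sleeve (271,220) and the right sleeve (302,220). The left sleeve (241,218) looks empty. Look-alikes: green (247,143), purple (307,146), (172,184) and (378,283). I'll check the choice in a crop.

```bash
python3 - <<'E'
import cv2
a=cv2.imread('pics/top0.png')[165:305,190:350]; cv2.imwrite('pics/topc.png',cv2.resize(a,None,fx=5,fy=4.2857142,interpolation=cv2.INTER_CUBIC))
a=cv2.imread('pics/side0.png')[175:275,200:320]; cv2.imwrite('pics/sidec.png',cv2.resize(a,None,fx=6,fy=6,interpolation=cv2.INTER_CUBIC))
E
```

```text
(no output)
```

View pics/topc.png

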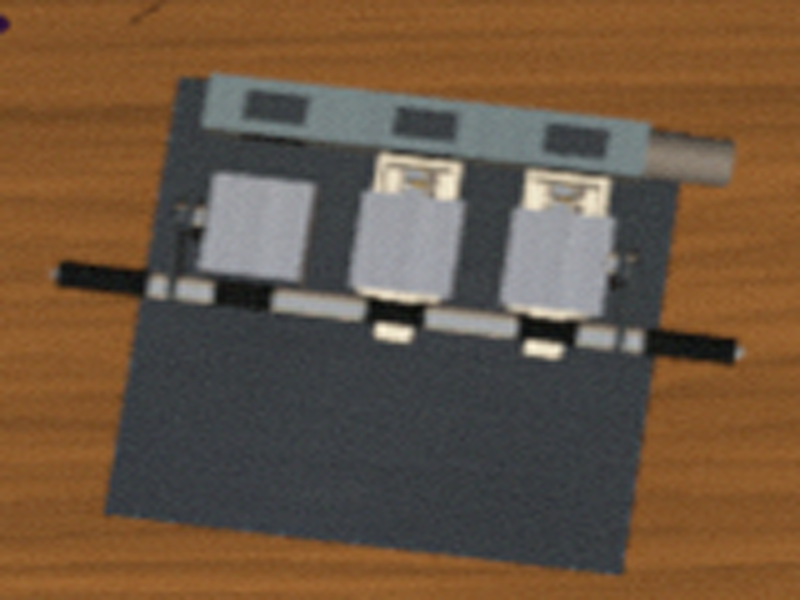

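View pics/sidec.png

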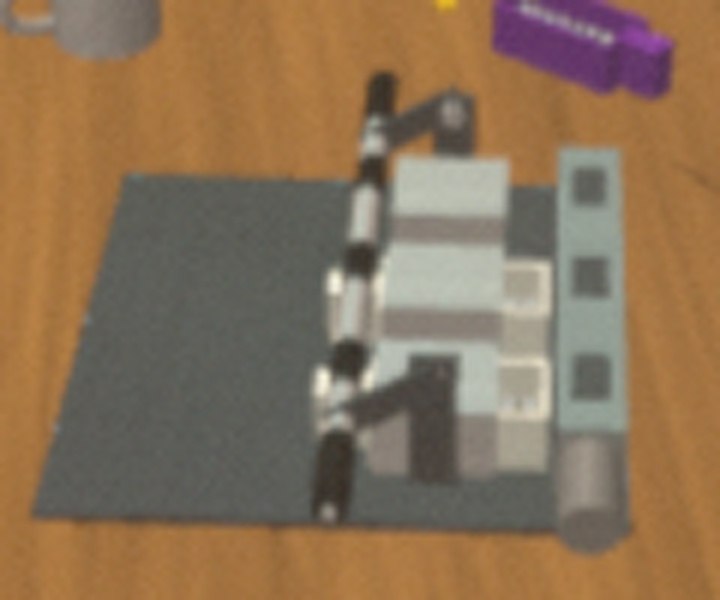

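The crops confirm it: white trays sit only in sleeve2 and sleeve3, tangs towards the robot under the bar. Sleeve1 is empty. Next I fit the rack pose from the corners.

```bash
cat >> h.py <<'E'
def proj(p,X):
    Rw=R.from_euler('xyz',p['orientation'],degrees=True).as_matrix()
    c=(np.atleast_2d(X)-p['position'])@Rw
    c=c*np.array([1,-1,-1])
    K=np.array([[p['fx'],0,p['cx']],[0,p['fy'],p['cy']],[0,0,1]])
    return cv2.projectPoints(c.reshape(-1,1,3),np.zeros(3),np.zeros(3),K,np.array(p['D']))[0].reshape(-1,2)
def ray_z(p,uv,z):
    K=np.array([[p['fx'],0,p['cx']],[0,p['fy'],p['cy']],[0,0,1]])
    n=cv2.undistortPoints(np.array(uv,float).reshape(-1,1,2),K,np.array(p['D'])).reshape(-1,2)
    d=np.c_[n[:,0],-n[:,1],-np.ones(len(n))]@R.from_euler('xyz',p['orientation'],degrees=True).as_matrix().T
    o=np.array(p['position']); return o+d*((z-o[2])/d[:,2])[:,None]
E
python3 - <<'E'
from h import *
from scipy.optimize import least_squares
pt=env.grab_frame('top'); ps=env.grab_frame('side')
T=[((-.2,.15,0),(107,514)),((-.2,-.15,0),(622,573)),((.1,.15,0),(180,78)),
((.032,.1135,.042),(215,174)),((.032,.0565,.042),(316,182)),((-.032,.0565,.042),(302,280)),((-.032,.1135,.042),(197,272)),
((-.032,.0285,.042),(352,292)),((-.032,-.1135,.042),(604,315)),((.032,-.1135,.042),(615,217)),((.061,.125,.044),(203,128))]
S=[((-.2,.15,0),(125,173)),((-.2,-.15,0),(35,515)),((-.032,.1135,.042),(395,158)),((.032,.1135,.042),(508,157)),((.061,.125,.044),(556,148)),((.061,-.125,.044),(556,432))]
tx=np.array([a for a,b in T]);tu=np.array([b for a,b in T])/[5,4.2857]+[190,165]-.4
sx=np.array([a for a,b in S]);su=np.array([b for a,b in S])/6+[200,175]-.4
def W(q,X): c,s=np.cos(q[2]),np.sin(q[2]); return X@np.array([[c,s,0],[-s,c,0],[0,0,1]])+[q[0],q[1],.006]
def fit(ts):
    f=lambda q:np.concatenate([(proj(p,W(q,X))-u).ravel() for p,X,u in ts])
    r=least_squares(f,[.62,.03,-.1],loss='soft_l1'); print(r.x,np.rad2deg(r.x[2]),np.round(f(r.x).reshape(-1,2),1).tolist()); return r.x
fit([(pt,tx,tu)]);fit([(ps,sx,su)]);fit([(pt,tx,tu),(ps,sx,su)])
E
```

```text
[ 0.60867655  0.03067695 -0.15299086] -8.765730866256114 [[-0.4, 0.6], [0.8, 0.7], [-0.3, -0.4], [0.1, -0.2], [-0.0, 0.5], [-0.3, 0.3], [0.5, -0.5], [-0.4, -1.2], [-0.1, -0.1], [0.5, 0.1], [-0.2, -0.2]]
[ 0.60957462  0.02806532 -0.15107567] -8.655998381946013 [[-0.4, 0.2], [-0.5, -0.0], [0.4, -0.1], [-0.1, 0.5], [0.3, -0.1], [0.3, -0.6]]
[ 0.60901186  0.03034754 -0.15170458] -8.69203194787475 [[-0.2, 0.6], [1.1, 0.5], [-0.2, -0.4], [0.2, -0.2], [0.1, 0.4], [-0.2, 0.2], [0.6, -0.5], [-0.2, -1.3], [0.0, -0.2], [0.6, -0.1], [-0.1, -0.2], [-0.5, -0.2], [-0.7, -0.6], [0.2, -0.5], [-0.3, 0.2], [0.1, -0.4], [-0.0, -1.1]]
```

Rack at about (0.609, 0.030), yaw -8.7°; the top and side fits agree to within 3 mm. I'll refine it from the wrist camera above the rack.

```bash
cat >> h.py <<'E'
import json,os
Q=json.load(open('q.json')) if os.path.exists('q.json') else [0.609,0.0303,-0.1517]
YD=np.rad2deg(Q[2])
def W(X,q=None):
    q=q or Q
    c,s=np.cos(q[2]),np.sin(q[2]); X=np.asarray(X,float)
    return X@np.array([[c,s,0],[-s,c,0],[0,0,1]])+[q[0],q[1],.006]   # rack -> world
def toR(X):
    c,s=np.cos(Q[2]),np.sin(Q[2]); return (np.asarray(X,float)-[Q[0],Q[1],.006])@np.array([[c,-s,0],[s,c,0],[0,0,1]])
def ori(kind='x',t=0,flip=0):
    # kind 'y': jaws open along rack y, t = lean (body towards robot); kind 'x': jaws open along rack x
    if kind=='y': return [-90,-t,YD] if not flip else [-90,t,YD+180]
    return [-90,0,YD+90] if not flip else [-90,0,YD-90]
def st():
    s=env.read_state(); print('t%.1f'%s['clock'],'rack',np.round(toR(s['position'])*1e3,1),'rot',np.round(s['tool_rot'],1),'F',np.round(s['force'],1),'op %.3f'%s['opening'],'j6 %.0f'%s['joint_positions'][5]); return s
E
python3 - <<'E'
from h import *
env.goto(W([-.10,0,.25]),ori('y')); st()
p=snap('wrist','w1.png'); np.save('w1.npy',p,allow_pickle=True); print(p['position'],p['orientation'])
E
```

```text
t3.7 rack [-99.9  -0.5 249.9] rot [-90.    0.   -8.7] F [-0.6  1.1 -0.8] op 0.999 j6 -122
[0.4336738  0.05731885 0.44763694] [-1.64196783e+01  3.00660917e-02  8.12412467e+01]
```

View pics/w1.png

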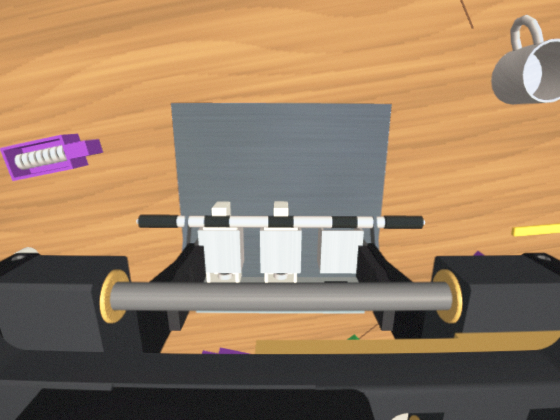

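The wrist view (robot side at the top) shows the plate's near corners at (172,103) and (391,104), and the bar from (138,221) to (424,222). The trays are in the middle and right sleeves.

```bash
python3 - <<'E'
from h import *
p=np.load('w1.npy',allow_pickle=True).item()
pts=[((172,103),.006),((391,104),.006),((139,221),.0505),((423,222),.0505),((163,221.3),.0505),((401,222),.0505),((320,232),.048),((359,232),.048),((261,230),.048),((202,229),.048)]
for u,z in pts: print(u,np.round(toR(ray_z(p,[u],z))[0]*1e3,1))
print(env.read_state()['joint_positions'])
a=p['image'][190:320,130:430]; cv2.imwrite('pics/w1c.png',cv2.resize(a,(800,347),interpolation=cv2.INTER_CUBIC))
E
```

```text
(172, 103) [-199.7 -147.3    0. ]
(391, 104) [-198.1  150.     0. ]
(139, 221) [ -45.9 -192.3   44.5]
(423, 222) [-44.1 193.3  44.5]
(163, 221.3) [ -45.5 -159.4   44.5]
(401, 222) [-44.2 163.1  44.5]
(320, 232) [-29.1  53.9  42. ]
(359, 232) [-29.  107.5  42. ]
(261, 230) [-32.1 -26.9  42. ]
(202, 229) [ -33.6 -107.7   42. ]
[ 2.32064790e+01  8.62504426e+00 -9.01990509e+00  2.56779617e-03
 -7.23690810e+01 -1.21951708e+02]
```

View pics/w1c.png

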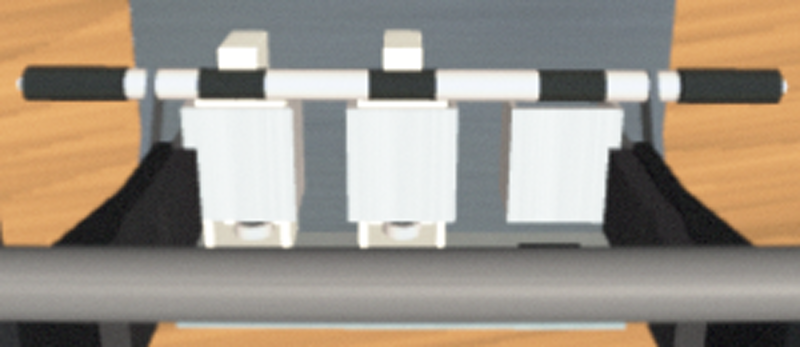

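The wrist view agrees to within 1–2 mm. I'll make a small correction and grip the right-hand grip of the clamp.

```bash
echo '[0.6095,0.0303,-0.155]' > q.json
cat >> h.py <<'E'
def barpos(phi,y): # TCP position gripping the bar at clamp angle phi
    a=phi-0.5389; return W([-.0536*np.cos(a),y,.072+.0536*np.sin(a)-.019])
E
python3 - <<'E'
from h import *
b=barpos(0,-.166)
env.goto(b+[0,0,.12],ori('x')); st()
env.gripper_to(0.6,25)
r=env.move_straight(b+[0,0,.0],rate=.1,force_limit=8); print(r); st()
p=snap('wrist','w2.png'); snap('side','s2.png')
E
```

```text
t5.5 rack [ -45.9 -165.9  145.7] rot [-90.   -0.   81.1] F [ 0.5 -0.6 -0.2] op 1.002 j6 -12
False
t7.7 rack [ -45.4 -165.9   26.1] rot [-90.1  -0.   81.1] F [0.3 0.2 0.2] op 0.601 j6 -12
```

View pics/w2.png

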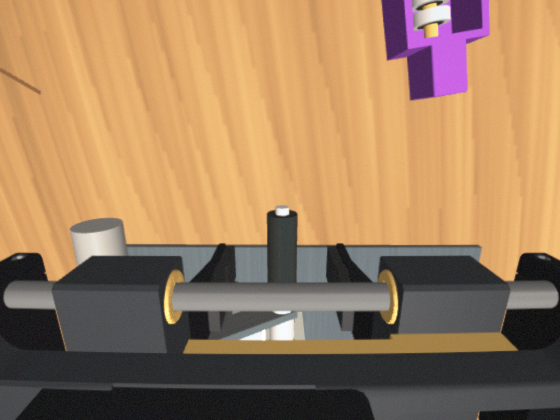

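The black grip (283,245) runs centrally between the two fingers (225 and 340). I'll close on it and swing the bar.

```bash
python3 - <<'E'
from h import *
env.gripper_to(0.0,25); st()
for phi in np.arange(.2,2.61,.2):
    env.move_straight(barpos(phi,-.166),rate=.12)
    s=env.read_state(); print('%.1f'%phi,np.round(s['force'],1),'%.3f'%s['opening'],np.round(toR(s['position'])*1e3,1))
    if np.linalg.norm(s['force'])>45 or s['opening']<.1: print('stop'); break
snap('side','s3.png')
E
```

```text
t8.9 rack [ -46.  -166.    25.5] rot [-90.    0.   81.1] F [ 0.1 -0.4 -0.5] op 0.006 j6 -12
0.2 [ 0.1 -0.  -0.1] 0.003 [ -50.1 -165.9   35.9]
stop
```

View pics/s3.png

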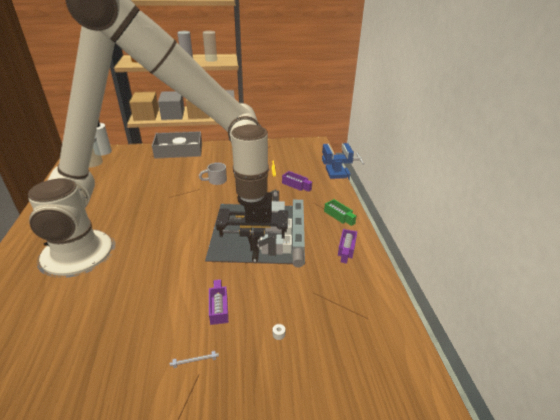

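```bash
python3 - <<'E'
from h import *
p=snap('wrist','w3.png')
a=cv2.imread('pics/s3.png')[120:280,190:330]; cv2.imwrite('pics/s3c.png',cv2.resize(a,None,fx=3.7,fy=3.7,interpolation=cv2.INTER_CUBIC))
E
```

```text
(no output)
```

View pics/w3.png

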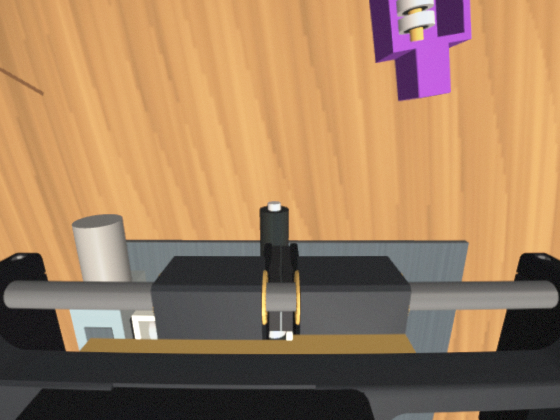

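View pics/s3c.png

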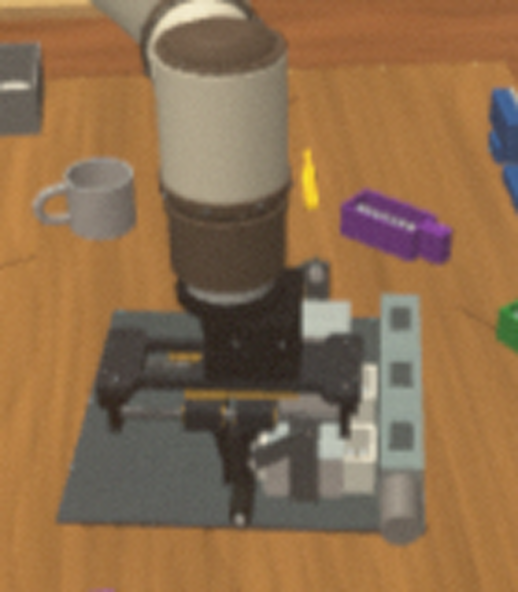

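```bash
python3 - <<'E'
from h import *
p=env.grab_frame('wrist'); s=st()
y=R.from_euler('xyz',s['tool_rot'],degrees=True).as_matrix()[:,1]
print('tcp',proj(p,s['position']),'grasp',proj(p,s['position']-.019*y), 'back51', proj(p,s['position']-.07*y))
for z in (.0445,.055): print([proj(p,W([-.046,yy,z])).round(0).tolist() for yy in (-.19,-.166,-.14)])
a=p['image'][190:360,190:370]; cv2.imwrite('pics/w3c.png',cv2.resize(a,None,fx=4,fy=3.5,interpolation=cv2.INTER_CUBIC))
E
```

```text
t9.3 rack [ -50.6 -166.    35.1] rot [-90.   -0.   81.1] F [ 0.2  0.  -0.2] op 0.005 j6 -13
tcp [[281.0797943  240.43668025]] grasp [[281.14430524 252.22108202]] back51 [[281.39985115 298.97651963]]
[[[274.0, 210.0]], [[274.0, 246.0]], [[274.0, 283.0]]]
[[[273.0, 215.0]], [[274.0, 253.0]], [[274.0, 291.0]]]
```

View pics/w3c.png

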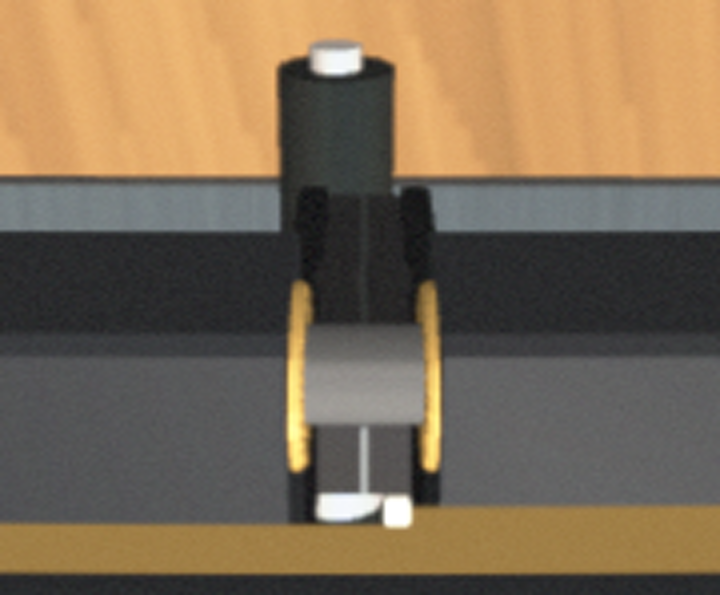

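```bash
python3 - <<'E'
from h import *
pt=env.grab_frame('top'); ps=env.grab_frame('side'); 
cv2.imwrite('pics/s4c.png',cv2.resize(ps['image'][190:275,210:310],None,fx=7,fy=7,interpolation=cv2.INTER_CUBIC))
for z in (.03,.04,.05,.06):
    print(z,np.round(toR(ray_z(pt,[(190+740/5-.4,165+352/4.2857-.4)],z))*1e3),np.round(toR(ray_z(ps,[(200+328/6-.4,175+517/6-.4)],z))*1e3))
for y in (-.14,-.165,-.192): print(y,proj(ps,W([-.046,y,.0445])))
s=env.read_state(); print('tcp in side',proj(ps,s['position']))
E
```

```text
0.03 [[ -46. -194.   24.]] [[ -49. -174.   24.]]
0.04 [[ -46. -193.   34.]] [[ -48. -185.   34.]]
0.05 [[ -47. -191.   44.]] [[ -46. -196.   44.]]
0.06 [[ -47. -190.   54.]] [[ -45. -206.   54.]]
-0.14 [[255.98024052 247.74677217]]
-0.165 [[255.28882697 253.427004  ]]
-0.192 [[254.51356959 259.79568405]]
tcp in side [[253.7587898 256.0703481]]
```

View pics/s4c.png

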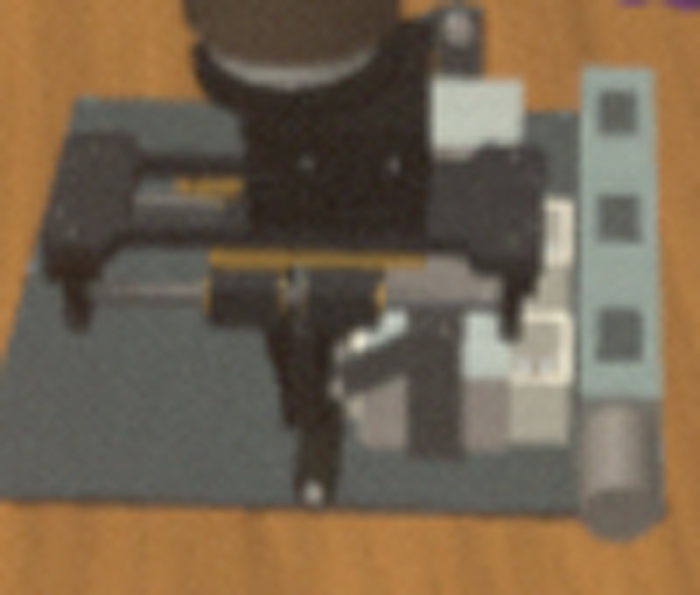

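The fingers shut without catching the grip, although the bar's height (about 50 mm) checks out. I'll find the true tip height by touching bare table.

```bash
python3 - <<'E'
from h import *
s=st()
env.move_straight(W([-.05,-.166,.12]),rate=.15,force_limit=10); st()
p=snap('wrist','w5.png'); snap('side','s5.png')
env.move_straight(W([-.05,-.235,.12])); 
print(env.move_straight(W([-.05,-.235,.0]),rate=.1)); 
print(env.move_straight(W([-.05,-.235,-.012]),rate=.02,force_limit=4)); st()
env.move_straight(W([-.05,-.235,.05])); st()
E
```

```text
t9.4 rack [ -50.6 -166.    34.9] rot [-90.    0.   81.1] F [-0.4 -0.   0.6] op 0.002 j6 -13
t10.1 rack [ -50.8 -166.   119.1] rot [-89.9  -0.   81.1] F [-0.4  1.  -1.1] op 0.012 j6 -13
False
False
t12.9 rack [ -49.9 -235.   -12. ] rot [-90.    0.   81.1] F [-0.4  0.8 -0.7] op 0.006 j6 -5
t13.5 rack [ -50.6 -234.9   49.7] rot [-90.   -0.   81.1] F [-0.1  0.6 -0.1] op 0.003 j6 -5
```

View pics/w5.png

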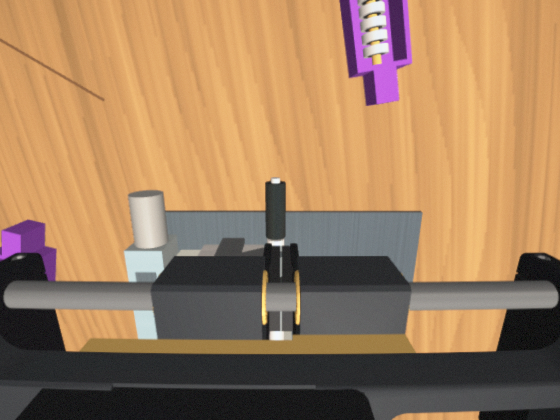

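```bash
python3 - <<'E'
from h import *
env.move_straight(W([-.05,-.235,.0]),rate=.1)
print(env.move_straight(W([-.05,-.235,-.05]),rate=.02,force_limit=4)); st()
p=snap('wrist','w6.png'); snap('side','s6.png'); print(proj(p,env.read_state()['position']))
E
```

```text
True
t15.7 rack [ -50.  -235.   -34.4] rot [-90.    0.   81.1] F [-0.3  0.   3.7] op 0.002 j6 -5
[[280.95711989 240.57557261]]
```

View pics/w6.png

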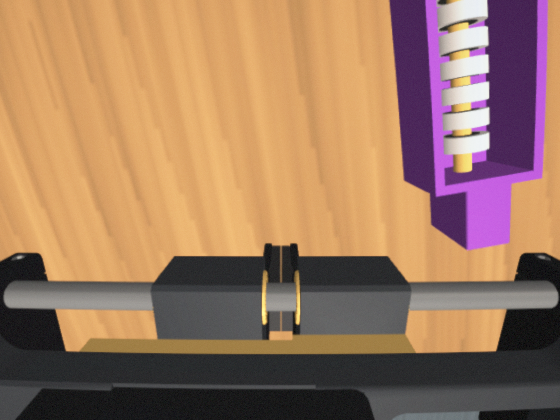

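View pics/s6.png

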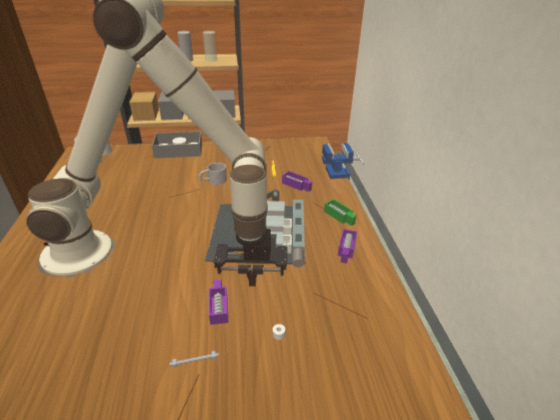

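The table was touched at TCP z = -28 mm, so the real fingertips are about 28 mm short of the stated TCP. The tip's place in the wrist picture (row 244) says the same. I'll apply that correction and grip again.

```bash
cat >> h.py <<'E'
DT=0.0284
def G(g,o):  # TCP target so that the true grasp point (19 mm behind the true tip) is at rack point g
    y=R.from_euler('xyz',o,degrees=True).as_matrix()[:,1]; return W(g)+y*(.019+DT)
def gp(s=None):
    s=s or env.read_state(); y=R.from_euler('xyz',s['tool_rot'],degrees=True).as_matrix()[:,1]
    return toR(s['position']-y*(.019+DT))
def bar(phi,y,o):
    a=phi-0.5389; return G([-.0536*np.cos(a),y,.072+.0536*np.sin(a)],o)
def st2(tag=''):
    s=env.read_state(); print(tag,'t%.1f'%s['clock'],'grasp',np.round(gp(s)*1e3,1),'F',np.round(s['force'],1),'op %.3f'%s['opening']); return s
E
python3 - <<'E'
from h import *
o=ori('x'); b=bar(0,-.166,o)
env.move_straight(W([-.05,-.235,.12])); env.gripper_to(.6,25)
env.move_straight(b+[0,0,.09]); print(env.move_straight(b,rate=.08,force_limit=8)); st2()
env.gripper_to(0.0,25); s=st2()
if .12<s['opening']<.3:
  for phi in np.arange(.15,2.56,.15):
    env.move_straight(bar(phi,-.166,o),rate=.12)
    s=st2('%.2f'%phi)
    if np.linalg.norm(s['force'])>45 or s['opening']<.1: print('stop'); break
snap('side','s7.png');snap('wrist','w7.png')
E
```

```text
False
 t20.0 grasp [ -45.5 -165.9   45.1] F [ 0.  -0.4  0.1] op 0.605
 t20.7 grasp [ -46.  -166.    44.5] F [-1.3  0.2  1.3] op 0.197
0.15 t21.0 grasp [ -49.7 -166.    51.6] F [ 1.3 -0.5 -4.7] op 0.198
0.30 t21.2 grasp [ -52.3 -166.    59.3] F [ 1.2  0.1 -4.6] op 0.198
0.45 t21.5 grasp [ -53.7 -166.    67.3] F [ 0.2  0.1 -5.9] op 0.195
0.60 t21.7 grasp [ -53.9 -166.    75.3] F [-0.1  0.5 -5.5] op 0.200
0.75 t22.0 grasp [ -52.9 -166.    83.2] F [-0.1  0.3 -5.5] op 0.197
0.90 t22.2 grasp [ -50.8 -166.    90.9] F [-2.2  1.2 -4. ] op 0.199
1.05 t22.5 grasp [ -47.4 -166.    98.3] F [-3.8  2.8 -2.9] op 0.198
1.20 t22.7 grasp [ -42.7 -166.1  105.4] F [-4.   2.9 -0.7] op 0.199
1.35 t23.0 grasp [ -36.8 -166.1  111.8] F [-5.6  1.9  0.3] op 0.201
1.50 t23.2 grasp [ -29.7 -166.   117.4] F [-4.7  1.9  0.7] op 0.196
1.65 t23.5 grasp [ -22.2 -166.1  121.5] F [-3.9  2.8  2.5] op 0.197
1.80 t23.7 grasp [ -14.7 -166.1  124.2] F [-1.9  0.5  4.3] op 0.199
1.95 t24.0 grasp [  -6.9 -166.1  125.8] F [-1.2  0.7  2.9] op 0.198
2.10 t24.2 grasp [   0.9 -166.1  126.1] F [ 0.2 -0.4  3.6] op 0.197
2.25 t24.5 grasp [   8.7 -166.1  125.4] F [ 1.1 -1.   3.1] op 0.199
2.40 t24.7 grasp [  16.4 -166.1  123.5] F [ 2.5 -2.4  1.9] op 0.201
2.55 t25.0 grasp [  23.7 -166.1  120.4] F [ 2.8 -2.   1.8] op 0.203
```

View pics/s7.png

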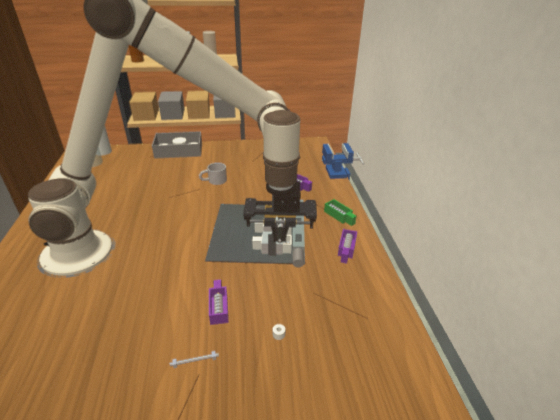

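```bash
python3 - <<'E'
from h import *
o=ori('x')
for phi in (2.7,2.85,2.92): env.move_straight(bar(phi,-.166,o),rate=.1); st2(phi)
env.gripper_to(.7); env.dwell(.3)
s=st2(); env.move_straight(np.array(s['position'])+[0,0,.1],rate=.2)
env.move_straight(W([-.12,-.12,.28]),rate=.3)
env.goto(W([-.14,0,.25]),ori('y')); 
env.dwell(.3)
p=snap('wrist','w8.png'); np.save('w8.npy',p,allow_pickle=True);snap('side','s8.png');snap('top','t8.png')
E
```

```text
2.7 t25.3 grasp [  31.  -166.1  116.1] F [ 4.1 -3.1  1. ] op 0.196
2.85 t25.6 grasp [  37.5 -166.1  110.4] F [ 4.5 -3.1 -0.6] op 0.204
2.92 t25.8 grasp [  39.5 -166.1  108.4] F [ 3.9 -2.6  0.8] op 0.198
 t27.1 grasp [  38.9 -166.   109. ] F [ 0.1  0.  -0.7] op 0.698
```

View pics/w8.png

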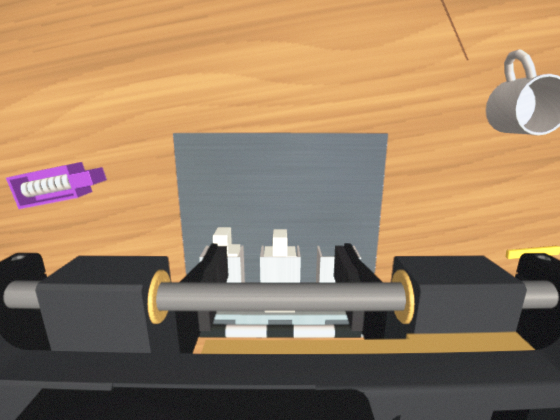

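View pics/s8.png

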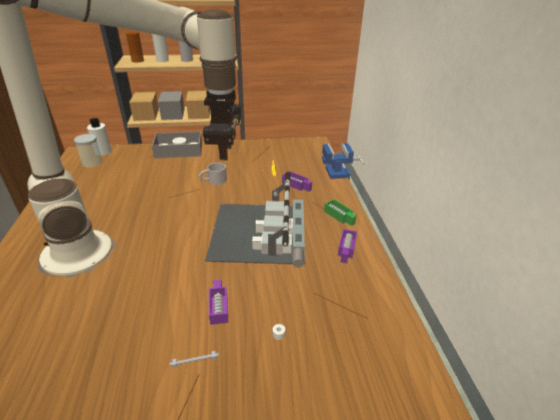

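The clamp is open: its bar lies back near the duct at (270,330) in the wrist view. Next, tray2: grip the tang leaning 20° and pull it out.

```bash
cat >> h.py <<'E'
def pull(y):
    o=ori('y',20)
    env.gripper_to(.55,30)
    g=lambda x,z: G([x,y,z],o)
    env.goto(g(-.048,.12),o)
    print('down',env.move_straight(g(-.048,.022),rate=.1,force_limit=8)); st2()
    env.gripper_to(0,30); s=st2('gripped')
    if s['opening']<.15: return False
    env.move_straight(g(-.160,.0225),rate=.1); s=st2('pulled')
    return s['opening']>.15
E
python3 - <<'E'
from h import *
print(pull(0.0))
snap('wrist','w9.png');snap('side','s9.png');
a=snap('top','t9.png')['image'][165:305,190:350]; cv2.imwrite('pics/t9c.png',cv2.resize(a,None,fx=4,fy=4,interpolation=cv2.INTER_CUBIC))
E
```

```text
Traceback (most recent call last):
  File "h.py", line 49, in pull
    print('down',env.move_straight(g(-.048,.022),rate=.1,force_limit=8)); st2()
                 ~~~~~~~~~~~~~~~~~^^^^^^^^^^^^^^^^^^^^^^^^^^^^^^^^^^^^^
workcell.Unreachable: the arm cannot follow that straight line within its joint ranges
```

```bash
python3 - <<'E'
from h import *
print(np.round(env.read_state()['joint_positions'],1)); st2()
for t in (0,10,15,20):
  for f in (0,1):
    o=ori('y',t,f)
    for x,z in ((-.048,.12),(-.048,.022),(-.16,.022),(-.12,.06)):
        for y in (0,-.085):
            q=env.inverse_kinematics(G([x,y,z],o),o); print(t,f,x,y,z,None if q is None else np.round(q,0))
E
```

```text
[  22.6   15.1  -42.9   35.8  -17.8 -154.4]
 t32.1 grasp [-47.    0.4 121. ] F [0.5 0.5 0. ] op 0.552
0 0 -0.048 0 0.12 [  20.   22.  -17.   -0.  -50. -119.]
0 0 -0.048 -0.085 0.12 [  12.   21.  -19.   -0.  -50. -111.]
0 0 -0.048 0 0.022 [  20.   30.  -22.   -0.  -38. -119.]
0 0 -0.048 -0.085 0.022 [  12.   29.  -24.   -0.  -37. -111.]
0 0 -0.16 0 0.022 [  28.   23.  -38.   -0.  -30. -126.]
0 0 -0.16 -0.085 0.022 [  18.   22.  -40.   -0.  -29. -116.]
0 0 -0.12 0 0.06 [  25.   21.  -30.   -0.  -38. -123.]
0 0 -0.12 -0.085 0.06 [  15.   20.  -32.   -0.  -37. -114.]
0 1 -0.048 0 0.12 [ 20.  22. -17.   0. -50.  61.]
0 1 -0.048 -0.085 0.12 [ 12.  21. -19.   0. -50.  69.]
0 1 -0.048 0 0.022 [ 20.  30. -22.   0. -38.  61.]
0 1 -0.048 -0.085 0.022 [ 12.  29. -24.   0. -37.  69.]
0 1 -0.16 0 0.022 [ 28.  23. -38.   0. -30.  54.]
0 1 -0.16 -0.085 0.022 [ 18.  22. -40.   0. -29.  64.]
0 1 -0.12 0 0.06 [ 25.  21. -30.   0. -38.  57.]
0 1 -0.12 -0.085 0.06 [ 15.  20. -32.   0. -37.  66.]
10 0 -0.048 0 0.12 [  23.   19.  -28.    9.  -36. -129.]
10 0 -0.048 -0.085 0.12 [  14.   17.  -29.    7.  -35
[... 1061 characters left out ...]
 1 -0.048 0 0.022 None
15 1 -0.048 -0.085 0.022 None
15 1 -0.16 0 0.022 None
15 1 -0.16 -0.085 0.022 None
15 1 -0.12 0 0.06 None
15 1 -0.12 -0.085 0.06 None
20 0 -0.048 0 0.12 [  23.   15.  -43.   36.  -18. -154.]
20 0 -0.048 -0.085 0.12 [  14.   14.  -43.   28.  -16. -139.]
20 0 -0.048 0 0.022 None
20 0 -0.048 -0.085 0.022 None
20 0 -0.16 0 0.022 None
20 0 -0.16 -0.085 0.022 None
20 0 -0.12 0 0.06 None
20 0 -0.12 -0.085 0.06 None
20 1 -0.048 0 0.12 [ 23.  15. -43.  36. -18.  26.]
20 1 -0.048 -0.085 0.12 [ 14.  14. -43.  28. -16.  41.]
20 1 -0.048 0 0.022 None
20 1 -0.048 -0.085 0.022 None
20 1 -0.16 0 0.022 None
20 1 -0.16 -0.085 0.022 None
20 1 -0.12 0 0.06 None
20 1 -0.12 -0.085 0.06 None
```

The wrist joint's range rules out the lean, so I'll go vertical, gripping high (z=33 mm) so the gripper's body clears the posts.

```bash
cat >> h.py <<'E'
def pull(y):
    o=ori('y')
    g=lambda x,z: G([x,y,z],o)
    env.goto(g(-.051,.13),o); env.gripper_to(.55,30)
    print('down',env.move_straight(g(-.051,.033),rate=.1,force_limit=8)); st2()
    env.gripper_to(0,30); s=st2('gripped')
    if s['opening']<.15: return False
    env.move_straight(g(-.163,.0335),rate=.1); s=st2('pulled')
    return s['opening']>.15
E
python3 - <<'E'
from h import *
print(pull(0.0))
snap('wrist','w9.png');snap('side','s9.png');
E
```

```text
down False
 t34.1 grasp [-50.5   0.2  33.6] F [-0.3  0.3 -0. ] op 0.553
gripped t34.7 grasp [-51.2  -0.2  33.1] F [-1.2 -1.6  2.6] op 0.227
pulled t36.0 grasp [-1.627e+02  1.000e-01  3.340e+01] F [ 0.  -0.4 -2. ] op 0.227
True
```

View pics/w9.png

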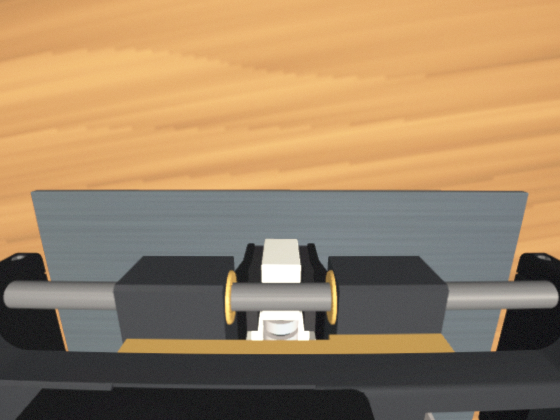

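View pics/s9.png

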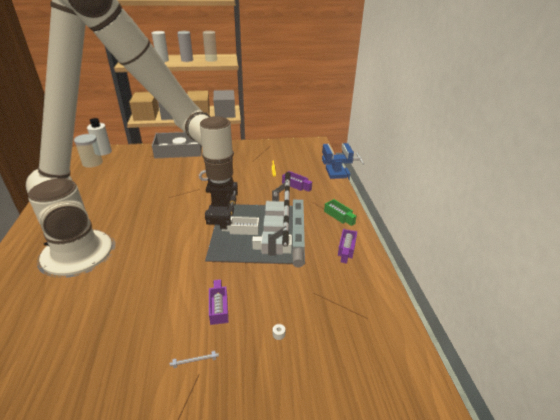

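```bash
cat >> h.py <<'E'
def turn(y,c,yc=None):   # tray centre now at rack x=c, y=yc
    yc=y if yc is None else yc
    o=ori('y'); o1=ori('y',0,1); z=.026
    s=env.read_state(); g=gp(s)
    env.gripper_to(.8,35); env.move_straight(G([g[0],g[1],.11],o),rate=.2)
    env.move_straight(G([c+.008,yc,.11],o),rate=.2)
    print('down',env.move_straight(G([c+.008,yc,z],o),rate=.1,force_limit=8))
    env.gripper_to(0,35); s=st2('grip body')
    if s['opening']<.45: return False
    env.move_straight(G([c+.008,yc,z+.06],o),rate=.12)
    env.move_straight(G([-.130,y,z+.06],o),rate=.15)
    for k in (60,120,180):
        oo=[-90,0,YD+k]; env.goto(G([-.130,y,z+.06],oo),oo)
    s=st2('turned'); return s['opening']>.45
def insert(y):
    o1=ori('y',0,1); z=.026
    env.move_straight(G([-.118,y,z+.06],o1),rate=.15)
    print('lower',env.move_straight(G([-.118,y,z+.0005],o1),rate=.06,force_limit=8)); s=st2()
    if s['opening']<.45: return False
    hit=env.move_straight(G([-.054,y,z+.0005],o1),rate=.06,force_limit=10); s=st2('slid hit=%s'%hit)
    return (not hit) and s['opening']>.45
def push(y):
    o1=ori('y',0,1); g=gp()
    env.gripper_to(.75); env.move_straight(G([g[0],g[1],.12],o1),rate=.2)
    env.gripper_to(0); env.move_straight(G([-.140,y,.12],o1),rate=.25)
    print('low',env.move_straight(G([-.140,y,.026],o1),rate=.15,force_limit=8))
    h=env.move_straight(G([-.0645,y,.026],o1),rate=.06,force_limit=12); st2('pushed %s'%h)
    g=gp(); env.move_straight(G([-.10,y,.026],o1),rate=.2); env.move_straight(G([-.13,y,.13],o1),rate=.25)
E
python3 - <<'E'
from h import *
print(turn(0,-.112))
snap('wrist','w10.png');snap('side','s10.png');
E
```

```text
down False
grip body t39.6 grasp [-103.9    0.    26.2] F [-1.  -0.2  2.6] op 0.531
turned t43.6 grasp [-130.   -0.   86.] F [-0.2  0.3 -2.9] op 0.525
True
```

View pics/w10.png

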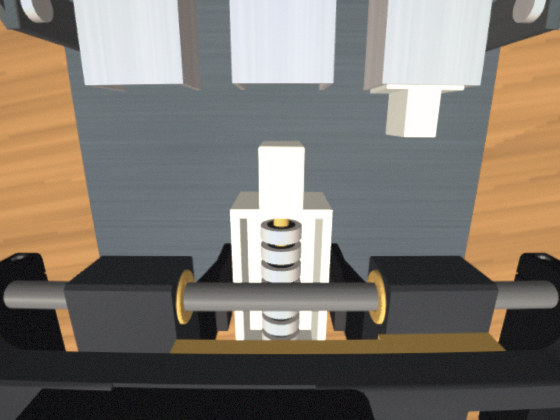

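View pics/s10.png

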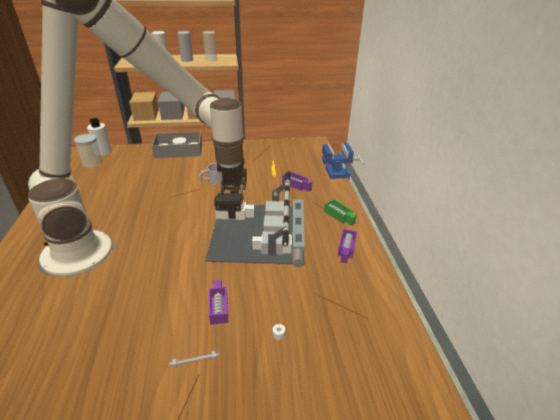

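The tray is turned, its tang pointing to the duct at (281,170). The sleeve mouths show at rows 84–88, so I can check their y.

```bash
python3 - <<'E'
from h import *
p=env.grab_frame('wrist')
for u in ((86,84),(184,83),(232,83),(334,83),(383,84),(478,84)): print(u,np.round(toR(ray_z(p,[u],.048))[0]*1e3,1))
# held tray: top at grasp z+? tray top rack z = .096
for u in ((260,145),(303,143),(234,210),(329,210)): print(u,np.round(toR(ray_z(p,[u],.102))[0]*1e3,1))
print(insert(0))
snap('wrist','w11.png')
E
```

```text
(86, 84) [-31.4 112.4  42. ]
(184, 83) [-31.8  55.4  42. ]
(232, 83) [-32.  28.  42.]
(334, 83) [-32.  -29.9  42. ]
(383, 84) [-32.4 -57.9  42. ]
(478, 84) [ -31.6 -113.3   42. ]
(260, 145) [-62.4   9.2  96. ]
(303, 143) [-61.6  -9.   96. ]
(234, 210) [-91.2  21.5  96. ]
(329, 210) [-91.3 -21.3  96. ]
lower True
 t44.9 grasp [-118.5   -0.3   26.3] F [-0.1 -0.1  5.5] op 0.526
slid hit=True t45.3 grasp [-115.9   -0.9   26.3] F [ 0.9 -0.8  2.8] op 0.526
False
```

View pics/w11.png

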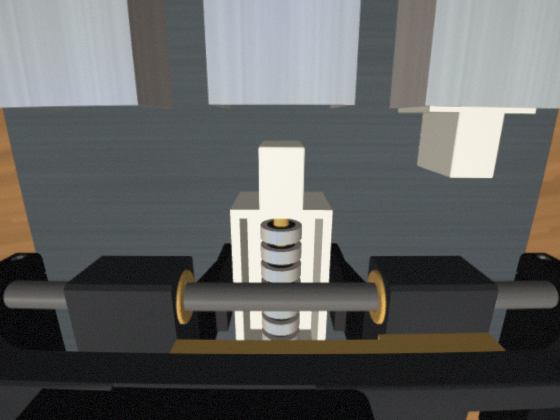

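Sleeve positions match within 1 mm. The stop was only from rubbing on the plate, with the tang still clear of the mouth. I'll go on with 1 mm more height.

```bash
cat >> h.py <<'E'
def slide(y,z=.0272):
    o1=ori('y',0,1); g=gp()
    env.move_straight(G([g[0],y,z],o1),rate=.05)
    hit=env.move_straight(G([-.054,y,z],o1),rate=.05,force_limit=15); s=st2('slid hit=%s'%hit)
    return (not hit) and s['opening']>.45
E
python3 - <<'E'
from h import *
if slide(-.0007): push(-.0007)
snap('wrist','w12.png')
E
```

```text
slid hit=False t47.0 grasp [-54.   -0.6  27.2] F [-0.3 -0.3 -2.4] op 0.530
low False
pushed True t51.9 grasp [-70.6  -1.3  25. ] F [ 0.9  0.7 -0.6] op 0.006
```

View pics/w12.png

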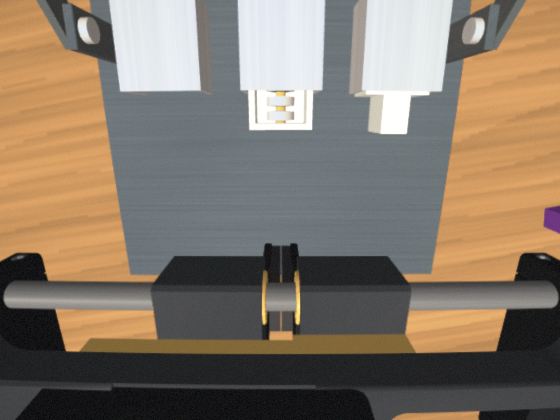

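```bash
python3 - <<'E'
from h import *
p=env.grab_frame('wrist')
for u in ((250,130),(312,130)): print(u,np.round(toR(ray_z(p,[u],.042))[0]*1e3,1))
for u in ((239,92),(324,91),(442,93),(118,93)): print(u,np.round(toR(ray_z(p,[u],.048))[0]*1e3,1))
print(pull(-.085))
snap('wrist','w13.png');snap('side','s13.png')
E
```

```text
(250, 130) [-60.3  21.9  36. ]
(312, 130) [-60.4 -24.   36. ]
(239, 92) [-34.1  28.2  42. ]
(324, 91) [-33.6 -31.2  42. ]
(442, 93) [ -34.3 -115.2   42. ]
(118, 93) [-33.7 113.6  42. ]
down False
 t57.5 grasp [-50.5 -84.8  33.6] F [-0.3 -0.4 -0.1] op 0.555
gripped t58.1 grasp [-50.9 -85.   33.2] F [-0.2  0.4  1.1] op 0.230
pulled t59.3 grasp [-162.7  -85.    33.3] F [-0.5 -0.3 -2.2] op 0.225
True
```

View pics/s13.png

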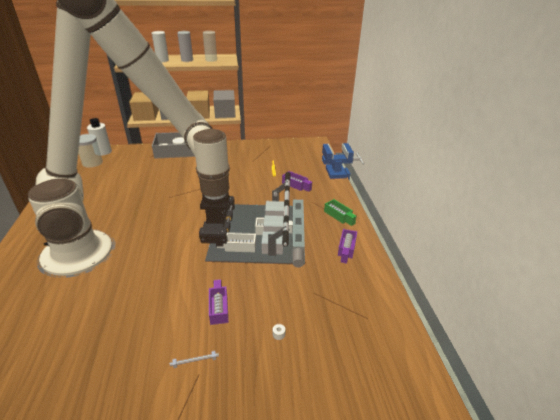

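View pics/w13.png

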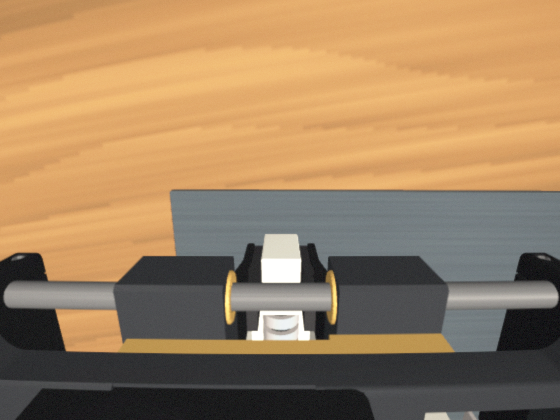

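Tray3 is out, standing on the plate at (240,242) in the side view. I'll turn it and slide it in.

```bash
python3 - <<'E'
from h import *
if turn(-.085,-.112):
    p=snap('wrist','w14.png')
    o1=ori('y',0,1); y=-.0856
    env.move_straight(G([-.118,y,.086],o1),rate=.15)
    env.move_straight(G([-.118,y,.0272],o1),rate=.06,force_limit=8); st2()
    if slide(y): push(y)
snap('wrist','w15.png');snap('side','s15.png')
E
```

```text
down False
grip body t63.0 grasp [-103.9  -85.    26.2] F [-1.1 -0.4  1.7] op 0.526
turned t66.9 grasp [-130.  -85.   86.] F [ 0.1  0.8 -1.9] op 0.528
 t68.4 grasp [-117.7  -85.5   27.5] F [-0.  -0.1 -2.4] op 0.524
slid hit=False t70.0 grasp [-54.4 -85.6  27.2] F [-0.2  0.1 -1.7] op 0.525
low False
pushed True t75.0 grasp [-70.8 -86.3  24.8] F [-0.4 -0.1 -1.3] op 0.005
```

View pics/w15.png

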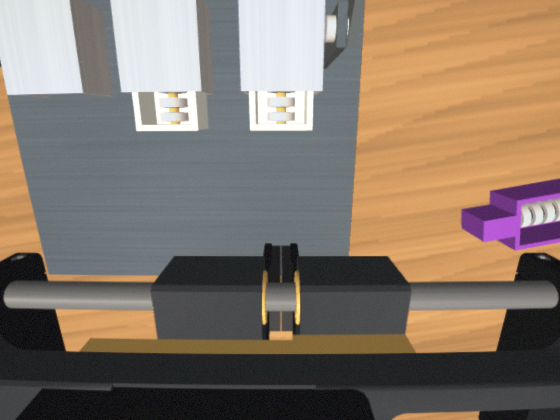

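View pics/s15.png

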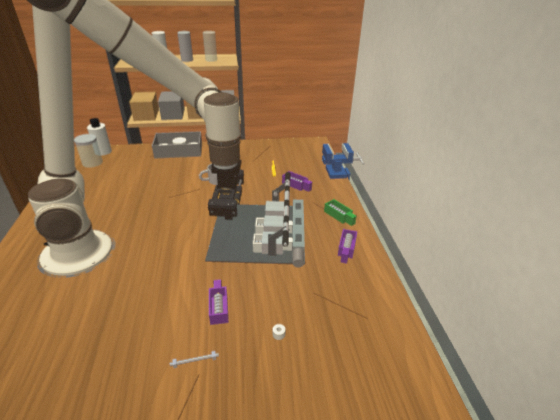

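Both trays are home: their near edges line up at row 130, which is x ≈ -60 mm. Now I swing the clamp shut.

```bash
python3 - <<'E'
from h import *
p=env.grab_frame('wrist')
for u in ((136,130),(207,130),(250,130),(312,130)): print(u,np.round(toR(ray_z(p,[u],.042))[0]*1e3,1))
o=ori('x'); b=bar(2.93,-.166,o)
env.move_straight(W([-.13,-.10,.25]),rate=.25)
env.goto(b+[0,0,.1],o); env.gripper_to(.6,25)
print(env.move_straight(b,rate=.1,force_limit=8)); env.gripper_to(0,25); s=st2()
if .12<s['opening']<.3:
  for phi in list(np.arange(2.8,.1,-.15))+[.05]:
    env.move_straight(bar(phi,-.166,o),rate=.12)
    s=env.read_state()
    if np.linalg.norm(s['force'])>45 or s['opening']<.1: st2('stop %.2f'%phi); break
st2()
snap('side','s16.png')
E
```

```text
(136, 130) [-59.7  22.   36. ]
(207, 130) [-60.2 -31.1  36. ]
(250, 130) [-60.4 -63.   36. ]
(312, 130) [ -60.6 -108.8   36. ]
False
 t81.0 grasp [  39.5 -166.   108.6] F [0.8 0.2 0.5] op 0.199
 t85.7 grasp [ -47.2 -165.9   46.9] F [-1.   4.4 -7.5] op 0.198
```

View pics/s16.png

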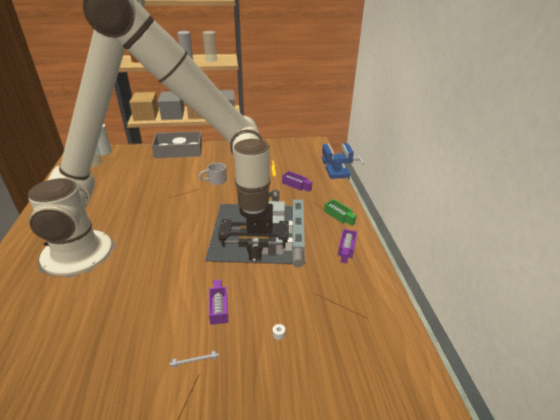

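```bash
python3 - <<'E'
from h import *
env.gripper_to(.6); env.dwell(.3); s=env.read_state()
env.move_straight(np.array(s['position'])+[0,0,.13],rate=.2)
env.move_straight(W([-.13,-.10,.28]),rate=.25)
env.goto(W([-.14,-.02,.25]),ori('y',0,1)); st2()
snap('wrist','w17.png')
env.goto([.35,-.3,.3],[-90,0,20])
p=snap('top','t17.png'); a=p['image'][165:305,190:350]; cv2.imwrite('pics/t17c.png',cv2.resize(a,None,fx=4,fy=4,interpolation=cv2.INTER_CUBIC))
p=snap('side','s17.png'); a=p['image'][175:275,200:320]; cv2.imwrite('pics/s17c.png',cv2.resize(a,None,fx=6,fy=6,interpolation=cv2.INTER_CUBIC))
E
```

```text
t89.9 grasp [-139.9  -20.3  296.7] F [ 0.  -0.6 -0.6] op 0.599
```

View pics/w17.png

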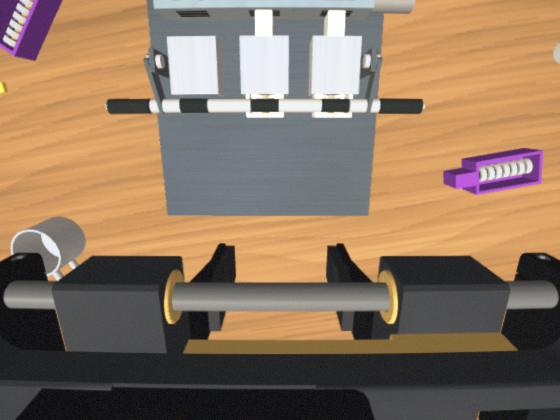

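View pics/t17.png

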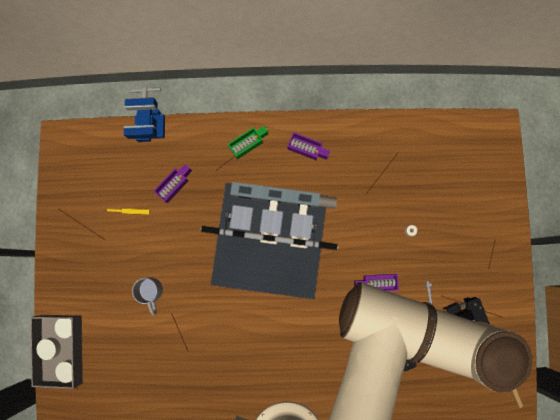

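View pics/s17c.png

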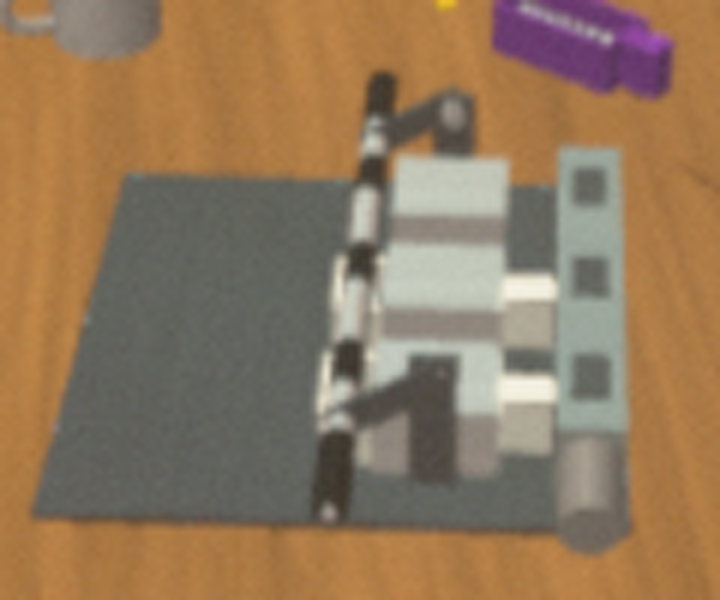

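View pics/t17c.png

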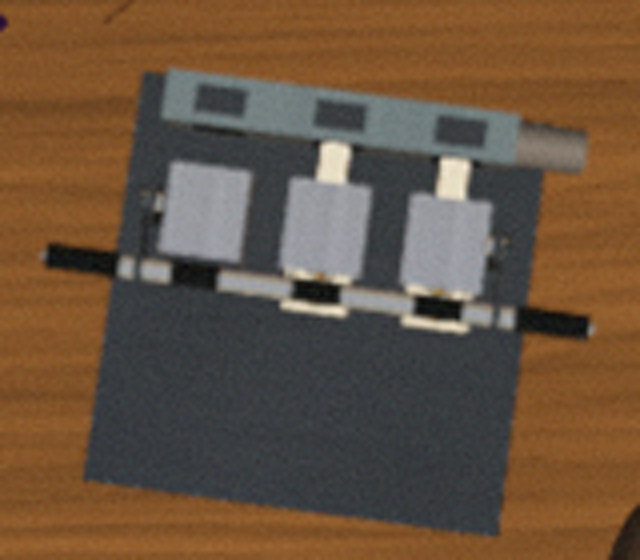

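The tangs reach the duct at (335,160) and (453,178) in the crop, and the bar lies where it did when closed. The bystanders are unmoved and the arm is clear, so I'm handing in.

```bash
python3 - <<'E'
from h import *
st2(); env.close_job()
E
```

```text
t91.7 grasp [-205.1 -366.   341.3] F [-0.2  0.1  0.2] op 0.599
the job is handed in; nothing more can be done
```

The job is done and handed in at 91.7 s of the 210 s allowed; no verdict is reported. Both trays present (tray2 and tray3) are reversed and home in their own sleeves, and the clamp is closed on them. Sleeve1 was empty from the start.

I swung the clamp open by its right grip, then pulled each tray out by its tang. I turned each one end for end, slid it back and pushed it against the duct until it stopped, then swung the clamp shut.

**Last checks:**
- Before the clamp was closed, the near edges of both trays measured about 60 mm on the robot's side of the rack point, which is the home position.
- In the final pictures both tangs reach the duct and the clamp bar lies where it did at the start.
- The cup, pick and spacer and three of the look-alikes look unmoved. The arm partly hid the axle and the fourth look-alike, a purple one, in the final view. In earlier views neither had moved.

**What went wrong or disagreed:**
- **Missed grasp:** my first try at the clamp closed on nothing, because the real fingertips are about 28 mm short of the stated tool point. Touching bare table with the fingers gave me the correction.
- **Unreachable lean:** a planned 20° lean of the gripper was out of the arm's range, so I worked vertically.
- **False stop:** tray2's first slide stopped early on a force reading, from rubbing on the plate. It went in cleanly 1 mm higher.
- **Edge reading:** one across-rack reading of tray2's right edge came out about 7 mm off an earlier one. I put it down to taking the tray's side face for its top edge and did not re-measure.

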